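Release and swing out the slide incubator's tray

TASK

The slide incubator has lost power with its swing-out tray locked: take the release key from its stand and push it down through the hole in the blue access plate until the hidden catch trips and the tray springs ajar. Then push the tray round on its hinge pin until it is fully open against its stop, gently, so that the slide carrier stays seated in it. Put the key back in its stand hole and leave the bottles and the tip rack where they are.

Things in the scene. Friction and masses are not known exactly. Their poses are not given: they have to be found in the camera images.
- incubator: Low white benchtop slide incubator, fixed. Origin: on the tray's hinge pin, at bench height; its -x points out of its front, +y along the front from the pin to the tray's free end. In this frame it spans x -12 to 200 mm, y -24 to 250 mm; deck 105 mm high, and a control console at the back (x over 140 mm) 138 mm high. The deck's front edge is flush with the closed blue front.
- access_hole (a point): Centre of the 15 mm round hole in the blue plate of the deck (5 mm thick), on the deck's top face, at x = 30, y = 182 mm of the incubator. Straight below, its top 25 mm under that face, is the 24 mm square cap of the spring catch. Pressed down (3 N at first, about 7 N at the trip) it frees the tray after 6 to 7 mm and bottoms at 10 mm.
- hinge_pin (a point): The fixed vertical steel hinge pin of the tray, at the deck's top face (z = 105 mm), above the incubator's origin.
- tray (a joint): Swing-out tray, rad: 0 shut and locked, 1.571 fully open at its stop, the blue front then square to the incubator's front. Turns counter-clockwise from above about the hinge pin. The tripped catch lets a spring throw it to about 0.5; from there it must be pushed (hinge friction 0.15 Nm plus 0.3 Nm per rad/s) and stays where it is left.
- tray_corner (a point): On the tray's blue front panel near its free end: on the inner face, top edge (92 mm high), 215 mm from the hinge pin. Turns with the tray: x points from the inner face back over the tray, y from pin to free end. The panel is 12 mm thick, 24 to 92 mm high, and ends 23 mm beyond. Behind it, from 50 mm inboard of this point to the end, nothing stands higher than 42 mm.
- slide_carrier: Black slide carrier, loose, 88 x 116 mm, 8 mm high, 150 g, with four glass slides; lies in a shallow recess of the aluminium tray and rides out with it (inside the housing under the clear window at first). Origin: centre of its underside.
- tray_seat (a point): Centre of the recess on the tray's floor, where the slide carrier's origin belongs (ribs 6 mm high, 2 mm play a side).
- key: Release key, loose, about 60 g: a straight steel pin of 7 mm diameter and 90 mm length under an orange square grip 18 x 18 mm, 50 mm tall. Origin: the tip of the pin; +z runs up the pin to the grip, x and y are square to the grip's flats. At first it stands in the stand's hole, leaning up to 5 degrees.
- key_grip (a point): Middle of the key's orange grip, 115 mm from the tip.
- stand: Grey tool stand, fixed, 60 (x) x 130 (y) mm, 65 mm high; two short marker pens are fixed in it at y = +18 and +45 mm, rising to 87 mm. Origin: centre of its underside.
- stand_hole0 (a point): Centre of the mouth of the stand's key hole, on its top face (65 mm high), 40 mm towards -y from the stand's centre: 11 mm wide with a 2 mm chamfer, 58 mm deep, so that the key's tip rests 7 mm above the bench.
- wash_bottle: White squeeze bottle with a bent blue spout, loose, 66 mm wide, 205 mm high. Origin: centre of its underside.
- amber_bottle: Amber reagent bottle, loose, 68 mm wide, 150 mm high. Origin: centre of its underside.
- tip_rack: Blue rack of yellow pipette tips, loose, 85 x 122 mm, 63 mm high. Origin: centre of its underside.
Mind the look-alikes: they are no part of the job. What is shaped like the key but purple, white or yellow is not meant.

How it is judged:
On the way, in this order (a step that is already met when the one before it is completed fails the run):
1. the catch has been tripped and the tray has sprung ajar (value of joint tray above 0.3 rad), for 0.1 s.
2. the tray has been swung fully open against its stop (value of joint tray above 1.48 rad), for 0.2 s.
At the end, for the whole second after the job is handed in: The tray is open to at least 1.48 rad (stop at 1.571) with the slide carrier within 10 mm of its seat; the key stands at rest in the stand hole, tip within 10 mm of the hole's axis and below 20 mm height, leaning less than 0.2 rad (value of joint tray above 1.48 rad and distance between slide_carrier and tray_seat below 0.01 m and horizontal distance between key and stand_hole0 below 0.01 m and height (world z) of key below 0.02 m and angle between key's own z axis and vertical below 0.2 rad and linear speed of key below 0.02 m/s); the robot touches nothing.
It fails at once if the tray is flung faster than 2.5 rad/s (velocity of joint tray above 2.5 rad/s).
It fails at once if the slide carrier leaves its seat (more than 12 mm) (distance between slide_carrier and tray_seat above 0.012 m).
It fails at once if a bottle or the tip rack is moved by more than 30 mm (distance of any of wash_bottle, amber_bottle, tip_rack from where it was at the start of the episode above 0.03 m).
It also fails if it takes over 59 s, if anything falls off the work surface, if the arm or the gripper's body presses on something with over 40 N, if the wrist force passes 120 N, or if a joint passes its speed limit or range.

ROBOT

A 7-joint arm with a two-finger parallel gripper is mounted at the origin on the work surface. World frame = base frame: x ahead of the robot, y to its left, z up, the work surface at z = 0. Lengths are in m, angles in rad, forces in N, time in s.
With the tool pointing down it reaches from about 0.4 to 0.85 m from the base axis. Payload 4.5 kg.
Tool frame: the origin (TCP) lies at the very end of the fingers, on their centre line; the grasp point (between the pads) lies 19 mm behind it; z points along the fingers, y is the direction in which the jaws open and shut (so a half turn about z gives the same grasp; the last joint's range is limited). The gripper opens to 85 mm and grips with 20 to 120 N. Pads are 22 mm wide; open, the fingers measure 114 mm over their backs; the gripper's body (76 mm by 85 mm) begins 54 mm behind the grasp point. The pads swing forward as they close: fully open they stand 13 mm farther back than shut.
Start: joints at [1.263, 0.689, -0.195, 1.565, 0.157, 0.902, -0.215], TCP at [0.21, -0.589, 0.231] pointing down, gripper open.
Joint ranges: [-3.01, 3.01], [-0.46, 2.08], [-1.47, 1.51], [0.13, 2.56], [-1, 4.14], [0.04, 2.09], [-2.66, 2.66]. Speed limits (rad/s): [2.57, 2.57, 3.14, 3.14, 3.14, 3.14, 3.14].

INTERFACE

Orientations are given as a rotation vector (axis times angle).
In Python, from rig import get_obs, read_camera, job gives the robot as it stands.
- The arm moves only by the tool step_arm, never from a script. Its argument "moves" is a list of rows, each a list of 3 entries, a list of its own where there are three numbers: the shift along the tool's x, y, z in m, then the turn about the tool's z in degrees, then the closure, from -1 (fully open) to 1 (shut). A call has 1 to 12 rows; each row shifts and turns the commanded pose from where the row before left it, along the tool's axes as they then stand; what a row does not reach is not made up. A row lasts 1/8 s, in which the tool goes at most 62.5 mm and 10.7 degrees, less where a joint would pass 70% of its speed; a pose out of reach is approached as far as the arm can. A call with a gripper value outside its range is refused whole. The fingers move at their own pace and stop on an object; "grip_force" is the grip in N (left out, the last holds). Time passes only in rows, so rows that do not move let the fingers close. It gives the time, the measured TCP pose, the force and the opening at its end, in the units of the state.
- get_obs(): the state, without advancing time (a new reading comes with each control period).
- read_camera(name): name is "scene" or "top"; returns a dict with "image" (480x640x3 uint8, blue, green, red), "fov_y" (degrees; the focal length in pixels is half the picture's height over the tangent of half this angle, whatever the lens; pixels are square), "cx", "cy" (the principal point, pixels), "D" ([k1, k2, p1, p2, k3] as OpenCV has them; the pictures are not rectified), "world_from_camera" (4x4, takes a point from camera to world coordinates). Camera axes: x right, y down, z forward; pixel columns grow to the right and rows downward; lengths in m; the calibration is good to about 2 mm. A picture is of the moment at which its call begins. There is no depth.
- job.close_job(): hands the job in, once; it reports no verdict.
The state is a dict: "clock": time; "q": joint angles; "qd": joint speeds; "tau": joint torques, N m; "ee_pos": TCP position; "ee_rot": TCP orientation; "force": force on the tool from outside, world axes, zero at the start; "wrist_torque": the same for the moment, N m; "grip_width": finger opening in m.
Only numpy, scipy, OpenCV 4.12 (cv2) and the standard library are available. Lean on these libraries where they do the work, as an engineer would, in place of code of your own. Each camera call takes 0.05 s, during which the arm holds its last target. There are 200 camera calls.

## Working session

There is one attempt and no reset: what is moved stays moved. The work goes in short steps, Python scripts to look and compute and a tool call to move; the robot and the scene stay as the last step left them, time stands still between calls to the robot, and variables do not carry over. Pictures are saved under pics/ and viewed, about 8 in all and at most 12, crops included, and the job is handed in when it is done.

Besides the shell and the picture viewer there is one more tool, called after "Call:" as name(argument=value, ...), one argument or row to a line, values as JSON. step_arm: Moves the arm, as the interface text tells. Its arguments: {"type":"object","properties":{"moves":{"type":"array"},"grip_force":{"type":"number"}},"required":["moves"]}

```bash
mkdir -p pics; ls; python3 - <<'E'
from rig import get_obs, read_camera
import cv2,pickle
o=get_obs(); print(o)
for n in ("scene","top"):
    c=read_camera(n); pickle.dump(c,open(f"pics/{n}0.pkl","wb")); cv2.imwrite(f"pics/{n}0.png",c["image"])
    print(n,c["fov_y"],c["cx"],c["cy"],c["D"],c["world_from_camera"])
E
```

```text
pics
{'clock': 0.0, 'q': array([ 1.26278865,  0.68997444, -0.19446765,  1.56636457,  0.15729082,
        0.90250395, -0.21510142]), 'qd': array([-0.0014632 ,  0.00066647, -0.00061518,  0.00029494, -0.00092419,
       -0.00058311,  0.00186526]), 'tau': array([-3.29826826e-04, -5.39612567e+01, -1.26685996e+00, -1.58540171e+01,
        9.00738873e-03,  9.54627700e-03,  1.78279834e-06]), 'ee_pos': array([ 0.20920185, -0.58824732,  0.23048336]), 'ee_rot': array([-3.09403709e+00, -5.34062101e-01,  7.43293143e-04]), 'force': array([ 0.29600019, -0.1475661 ,  0.81892255]), 'wrist_torque': array([ 0.03620374,  0.02876261, -0.0270727 ]), 'grip_width': 0.08537895282891356}
scene 57.573747285812026 325.1656345010278 239.210101117558 [0.0323964 0.        0.        0.        0.       ] [[ 0.60826768  0.48570488 -0.6277748   1.06695773]
 [ 0.79350121 -0.35303641  0.49570266 -0.54579987]
 [ 0.01913784 -0.79965997 -0.60014805  0.61363076]
 [ 0.          0.          0.          1.        ]]
top 45.08121935031969 318.4414785338875 231.40874710601963 [-0.11566644  0.          0.          0.          0.        ] [[ 0.01760332 -0.98041582  0.19615032  0.29328601]
 [-0.99941212 -0.02302631 -0.02540085 -0.1037999 ]
 [ 0.02942001 -0.19558787 -0.98024479  1.40947884]
 [ 0.          0.          0.          1.        ]]
```

View pics/scene0.png

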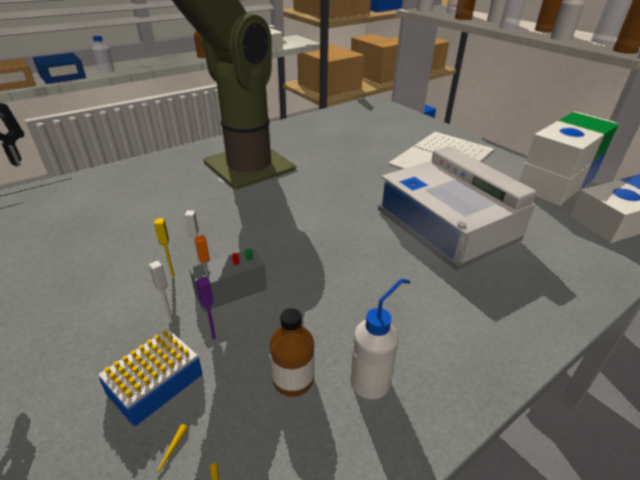

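View pics/top0.png

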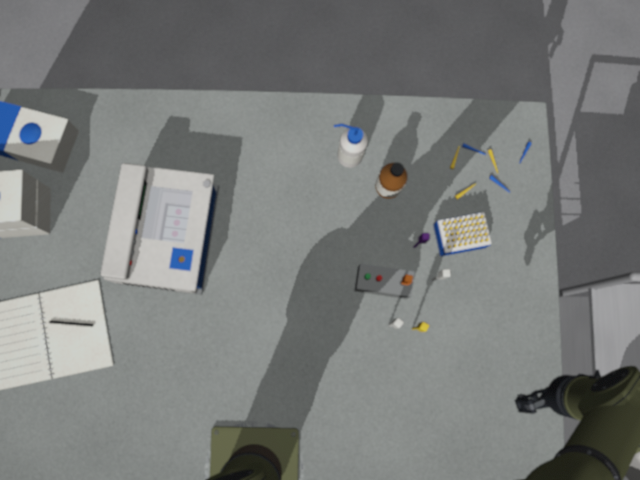

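The scene view shows the orange key grip at about (202,249) in the grey stand, ringed by the purple (205,292), white (157,275), (191,222) and yellow (162,232) look-alikes. In the top view, the key is at (408,280), the blue plate at (181,259), and the pin cap at (207,182). Next I'll measure with masks and zoomed crops.

```bash
cat > h.py <<'E'
import cv2,numpy as np,pickle
from rig import get_obs, read_camera
def K(c):
    f=240/np.tan(np.radians(c["fov_y"])/2); return np.array([[f,0,c["cx"]],[0,f,c["cy"]],[0,0,1.]])
def ray(c,uv):
    n=cv2.undistortPoints(np.array([[uv]],float),K(c),np.array(c["D"]))[0,0]
    T=np.array(c["world_from_camera"]); d=T[:3,:3]@np.array([*n,1]); return T[:3,3],d/np.linalg.norm(d)
def plane(c,uv,z):
    o,d=ray(c,uv); return o+d*(z-o[2])/d[2]
def tri(c1,u1,c2,u2):
    o1,d1=ray(c1,u1);o2,d2=ray(c2,u2)
    s=np.linalg.lstsq(np.c_[d1,-d2],o2-o1,rcond=None)[0]
    a,b=o1+s[0]*d1,o2+s[1]*d2; return (a+b)/2,np.linalg.norm(a-b)
def proj(c,p):
    T=np.linalg.inv(np.array(c["world_from_camera"]))
    return cv2.projectPoints(np.array([p],float),cv2.Rodrigues(T[:3,:3])[0],T[:3,3],K(c),np.array(c["D"]))[0][0,0]
def blobs(im,lo,hi,box,mn=8):
    x0,y0,x1,y1=box; m=cv2.inRange(cv2.cvtColor(im,cv2.COLOR_BGR2HSV),lo,hi)[y0:y1,x0:x1]
    n,_,st,ce=cv2.connectedComponentsWithStats(m)
    return [(ce[i]+[x0,y0],st[i]+[x0,y0,0,0,0]) for i in range(1,n) if st[i,4]>=mn]
def crop(im,box,k):
    x0,y0,x1,y1=box; return cv2.resize(im[y0:y1,x0:x1],None,fx=k,fy=k,interpolation=cv2.INTER_CUBIC)
E
python3 - <<'E'
from h import *
S,T=[pickle.load(open(f"pics/{n}0.pkl","rb")) for n in("scene","top")]
a=blobs(S["image"],(3,170,120),(14,255,255),(180,220,230,280));b=blobs(T["image"],(3,150,90),(16,255,255),(395,265,425,300))
print(a,b)
print("grip",tri(S,a[0][0],T,b[0][0]))
for nm,c,box in(("S",S,(375,160,545,270)),("T",T,(95,155,225,300))):
    print(nm,"plate",blobs(c["image"],(95,120,60),(125,255,255),box,30))
A=crop(T["image"],(95,155,225,300),4); B=crop(T["image"],(345,220,455,340),4.0)
H=max(A.shape[0],B.shape[0]); P=lambda i:cv2.copyMakeBorder(i,0,H-i.shape[0],0,0,0)
cv2.imwrite("pics/c1.png",np.hstack([P(A),P(B)])[:, :]) ; print(A.shape,B.shape)
C=cv2.resize(np.vstack([crop(S["image"],(375,160,545,265),4)]),None,fx=1,fy=1); cv2.imwrite("pics/c2.png",C)
E
python3 -c "
import cv2;i=cv2.imread('pics/c1.png');print(i.shape);cv2.imwrite('pics/c1.png',cv2.resize(i,None,fx=.8,fy=.8))"
```

```text
[(array([201.61926606, 248.03669725]), array([195, 236,  13,  26, 218]))] [(array([406.84848485, 279.68181818]), array([402, 275,  10,  10,  66]))]
grip (array([ 0.44467594, -0.33756278,  0.12385534]), np.float64(0.0007620161643000974))
S plate [(array([413.01162791, 183.12209302]), array([401, 178,  25,  12, 172])), (array([404.03921569, 196.24183007]), array([385, 183,  40,  27, 153]))]
T plate [(array([180.93333333, 258.72753623]), array([170, 248,  22,  22, 345]))]
(580, 520, 3) (480, 440, 3)
(580, 960, 3)
```

View pics/c1.png

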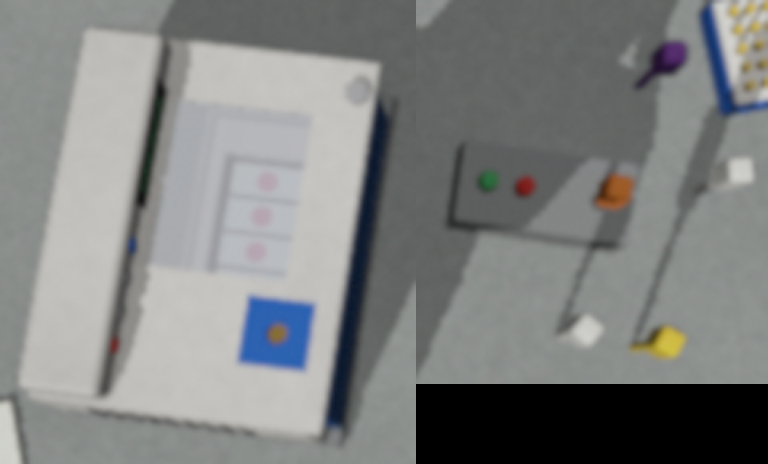

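View pics/c2.png

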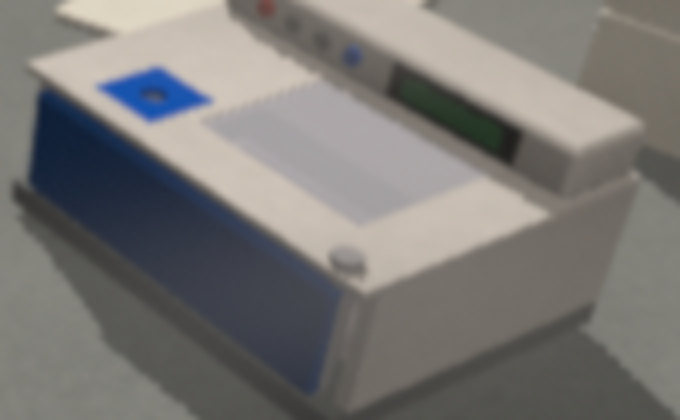

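The crops show the plate's hole at top pixel (181.6,259.1) and scene pixel (413.8,183.8), the pin cap at top pixel (206.9,183.1) and scene pixel (461.8,224.5), and the stand with its green and red pens. I'll work out the frames from these.

```bash
python3 - <<'E'
from h import *
np.set_printoptions(precision=4,suppress=True)
S,T=[pickle.load(open(f"pics/{n}0.pkl","rb")) for n in("scene","top")]
h1=plane(T,(181.2,259.),.105);h2=plane(S,(413.5,183.6),.105)
p1=plane(T,(206.9,183.1),.108);p2=plane(S,(461.8,224.3),.108)
print("hole",h1,h2,tri(T,(181.2,259),S,(413.5,183.6)),"pin",p1,p2,tri(T,(206.9,183.1),S,(461.8,224.3)))
h,p=(h1+h2)/2,(p1+p2)/2
print("dist",np.linalg.norm((h-p)[:2]),"exp",np.hypot(30,182))
th=np.arctan2(*(h-p)[1::-1])-np.arctan2(182,30); print("inc yaw deg",np.degrees(th))
# front edge: white/blue boundary in both; corners (top): deck front corners crop (379,65),(323,436)
a=plane(T,(95+379/3.2,155+65/3.2),.105);b=plane(T,(95+323/3.2,155+436/3.2),.105);d=b-a
print("front edge",a,b,np.linalg.norm(d[:2]),"yaw",np.degrees(np.arctan2(d[1],d[0]))-90)
for nm,lo,hi in(("red",(0,120,60),(5,255,255)),("green",(45,80,30),(85,255,255))):
    t=blobs(T["image"],lo,hi,(355,265,398,297),4); s=blobs(S["image"],lo,hi,(225,245,262,268),4)
    t2=max(t,key=lambda x:x[1][4]) if t else None; s2=max(s,key=lambda x:x[1][4]) if s else None
    print(nm,t2,s2)
    if t2 and s2: print(tri(T,t2[0],S,s2[0]),plane(T,t2[0],.085))
# stand top corners from crop: left (462,143)
for u in((462,143),(455,222),(618,243),(637,168)):
    print("stand c",plane(T,(345+(u[0]-416)/3.2,220+u[1]/3.2),.065))
m=cv2.inRange(cv2.cvtColor(crop(T["image"],(395,265,425,300),8),cv2.COLOR_BGR2HSV),(3,150,90),(16,255,255))
c=max(cv2.findContours(m,0,2)[0],key=cv2.contourArea); print(cv2.minAreaRect(c))
for nm,u in(("purple",(424,238)),("white",(445.5,273)),("white2",(398,323)),("yellow",(423,327))): print(nm,plane(T,u,.14))
i=crop(S["image"],(140,205,275,345),4.2); j=crop(T["image"],(395,262,425,300),14)
j=cv2.copyMakeBorder(j,0,max(0,i.shape[0]-j.shape[0]),0,0,0)
i=cv2.copyMakeBorder(i,0,max(0,j.shape[0]-i.shape[0]),0,0,0)
o=np.hstack([i[:,:380],j]);print(o.shape);cv2.imwrite("pics/c3.png",o)
E
```

```text
hole [0.4829 0.1741 0.105 ] [0.4842 0.1747 0.105 ] (array([0.4834, 0.1747, 0.1045]), np.float64(0.001355706189741759)) pin [0.6625 0.1248 0.108 ] [0.6615 0.1276 0.108 ] (array([0.6625, 0.1249, 0.1096]), np.float64(0.0011219110476919601))
dist 0.18486200784977533 exp 184.45595680270128
inc yaw deg 84.25221819527845
front edge [0.6827 0.1111 0.105 ] [0.4102 0.1363 0.105 ] 0.273607732561501 yaw 84.71819428255893
red (array([378.5455, 277.8636]), array([376, 276,   6,   5,  22])) (array([235.026 , 258.5065]), array([231, 253,   8,  12,  77]))
(array([ 0.453 , -0.2801,  0.0771]), np.float64(0.000104524137299955)) [ 0.4521 -0.279   0.085 ]
green (array([367.3077, 276.0385]), array([365, 274,   6,   5,  26])) (array([248.2297, 254.2568]), array([245, 249,   7,  12,  74]))
(array([ 0.4568, -0.2537,  0.0775]), np.float64(0.000179445478546851)) [ 0.4558 -0.2529  0.085 ]
stand c [ 0.4848 -0.2363  0.065 ]
stand c [ 0.4265 -0.2315  0.065 ]
stand c [ 0.4133 -0.3513  0.065 ]
stand c [ 0.4688 -0.366   0.065 ]
((96.3585433959961, 120.92239379882812), (71.14037322998047, 76.1933364868164), 12.804265975952148)
purple [ 0.5377 -0.3751  0.14  ]
white [ 0.4592 -0.4226  0.14  ]
white2 [ 0.3468 -0.3146  0.14  ]
yellow [ 0.3388 -0.37    0.14  ]
(588, 800, 3)
```

View pics/c3.png

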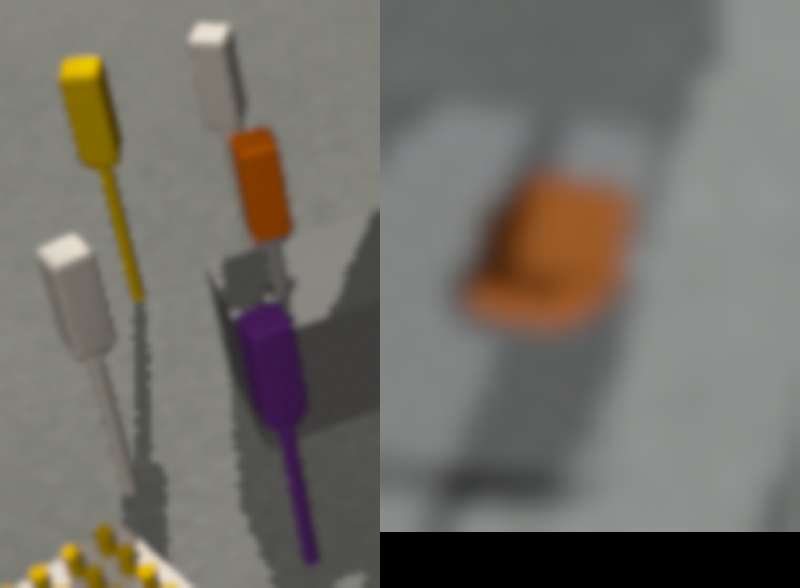

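The measurements agree with the given sizes. Pin to hole is 184.9 mm (184.5 expected), the front edge is 273.6 mm (274 expected), and the grip is at z 0.124 (0.122 expected). The stand hole comes out near (0.4455,-0.337) and the stand yaw near -6.5°. Next I'll move above the key.

Call:
step_arm(
  moves=[
    [[0, 0, 0], 9, -1],
    [[0, 0, 0], 9, -1],
    [[0, 0, 0], 8, -1],
    [[0.0295, -0.0394, 0], 0, -1],
    [[0.0295, -0.0394, 0], 0, -1],
    [[0.0295, -0.0394, 0], 0, -1],
    [[0.0295, -0.0394, 0], 0, -1],
    [[0.0295, -0.0394, 0], 0, -1],
    [[0.0295, -0.0394, 0], 0, -1],
    [[0.0295, -0.0394, 0], 0, -1],
    [[0, 0, 0], 0, -1],
    [[0, 0, 0], 0, -1],
  ],
  grip_force=60,
)

```text
clock: 1.6
ee_pos: [0.4449, -0.3381, 0.231]
ee_rot: [3.136, -0.176, -0.002]
force: [-0.4, -0.8, 0.1]
grip_width: 0.0853
```

```bash
cat >> h.py <<'E'
from scipy.spatial.transform import Rotation as Rn
def st():
    o=get_obs(); R=Rn.from_rotvec(o["ee_rot"]).as_matrix()
    print("t %.2f"%o["clock"],"pos",o["ee_pos"].round(4),"x-yaw %.1f"%np.degrees(np.arctan2(R[1,0],R[0,0])),"z",R[:,2].round(3),"F",o["force"].round(1),"w %.4f"%o["grip_width"],"q",o["q"].round(2)); return o,R
def to(p):
    o,R=st(); d=R.T@(np.array(p)-o["ee_pos"]); print("tool shift",d.round(4)); return d
E
python3 -c "
from h import *
to((.445,-.3373,.205))"
```

```text
t 1.60 pos [ 0.4449 -0.3381  0.231 ] x-yaw -6.4 z [-0.001 -0.    -1.   ] F [-0.4 -0.8  0.1] w 0.0853 q [ 0.58  0.6  -0.03  1.77  0.02  0.77 -1.14]
tool shift [ 0.     -0.0008  0.026 ]
```

Call:
step_arm(
  moves=[
    [[0, -0.0008, 0.03], 0, -1],
    [[0, 0, 0.03], 0, -1],
    [[0, 0, 0.03], 0, -1],
    [[0, 0, 0.025], 0, -1],
    [[0, 0, 0.012], 0, -1],
    [[0, 0, 0], 0, -1],
    [[0, 0, 0], 0, 0.3],
    [[0, 0, 0], 0, 0.8],
    [[0, 0, 0], 0, 1],
    [[0, 0, 0], 0, 1],
    [[0, 0, 0], 0, 1],
    [[0, 0, 0], 0, 1],
  ],
  grip_force=60,
)

```text
clock: 3.1
ee_pos: [0.4459, -0.3374, 0.1046]
ee_rot: [3.136, -0.176, 0.001]
force: [0.1, -0.8, 3.9]
grip_width: 0.0171
```

```bash
python3 -c "
from h import *
st()"
```

```text
t 3.10 pos [ 0.4459 -0.3374  0.1046] x-yaw -6.4 z [ 0.001 -0.001 -1.   ] F [ 0.1 -0.8  3.9] w 0.0171 q [ 0.58  0.79 -0.02  1.88  0.04  0.48 -1.15]
```

The key is gripped at a width of 17 mm. I'll lift it straight up and check the pin.

Call:
step_arm(
  moves=[
    [[0, 0, -0.02], 0, 1],
    [[0, 0, -0.03], 0, 1],
    [[0, 0, -0.03], 0, 1],
    [[0, 0, -0.03], 0, 1],
    [[0, 0, -0.03], 0, 1],
    [[0, 0, -0.01], 0, 1],
    [[0, 0, 0], 0, 1],
    [[0, 0, 0], 0, 1],
  ],
)

```text
clock: 4.1
ee_pos: [0.4449, -0.3365, 0.2529]
ee_rot: [-3.135, 0.175, 0.004]
force: [-0.1, -0.0, -2.0]
grip_width: 0.017
```

```bash
python3 - <<'E'
from h import *
o,R=st()
S,T=read_camera("scene"),read_camera("top")
pickle.dump((S,T),open("pics/lift.pkl","wb"))
p=o["ee_pos"]+R[:,2]*.096; print("nominal tip",p,proj(S,p),proj(T,p))
u=proj(S,p).astype(int); v=proj(T,p).astype(int)
i=crop(S["image"],(u[0]-40,u[1]-70,u[0]+30,u[1]+30),5.6);j=crop(T["image"],(v[0]-30,v[1]-50,v[0]+40,v[1]+50),5.6)
print(u,v);cv2.imwrite("pics/lift.png",np.hstack([i,j]))
E
```

```text
t 4.10 pos [ 0.4449 -0.3365  0.2529] x-yaw -6.4 z [-0.002  0.002 -1.   ] F [-0.1 -0.  -2. ] w 0.0170 q [ 0.58  0.57 -0.03  1.75  0.02  0.83 -1.14]
nominal tip [ 0.4446427  -0.33634615  0.15690163] [199.19311592 232.95445153] [408.83852957 277.90221683]
[199 232] [408 277]
```

View pics/lift.png

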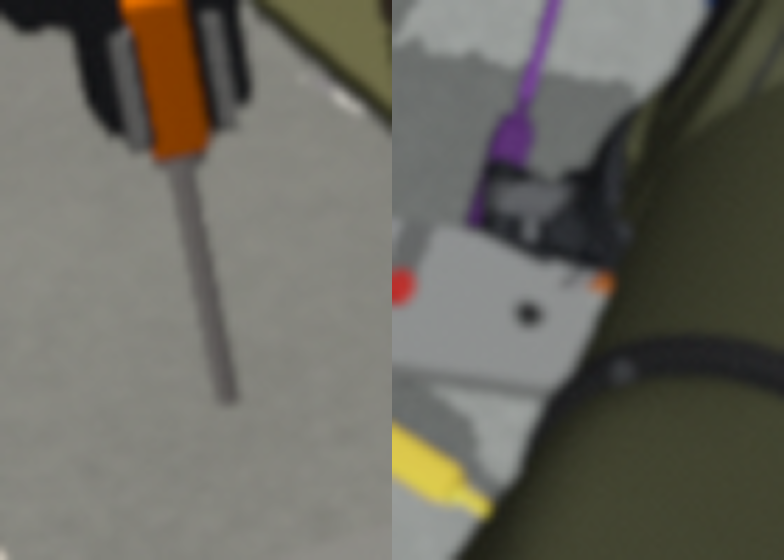

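The lifted key hangs straight: its tip is at scene pixel (199.7,233.8) against a nominal (199.2,233.0). The stand hole is now visible at top pixel (402.3,282.9). The purple and yellow look-alikes seem to have toppled, so I'll check the whole scene.

```bash
python3 - <<'E'
from h import *
S,T=pickle.load(open("pics/lift.pkl","rb"))
i=crop(T["image"],(395,270,412,295),8); g=cv2.cvtColor(i,cv2.COLOR_BGR2GRAY)
m=(g<90).astype(np.uint8); n,_,s,c=cv2.connectedComponentsWithStats(m); print([(c[k]/8+[395-.44,270-.44],s[k,4]/64) for k in range(1,n)])
print(plane(T,(402.3,282.9),.065))
S0=pickle.load(open("pics/scene0.pkl","rb"))
cv2.imwrite("pics/s1.png",np.hstack([crop(S["image"],(60,150,310,430),1.6),crop(T["image"],(340,190,480,347),1.78*1.6)[:448]]))
E
```

```text
[(array([406.14170666, 271.33046024]), np.float64(43.625)), (array([401.96011962, 282.60326156]), np.float64(9.796875)), (array([410.535     , 292.88275281]), np.float64(6.953125))]
[ 0.44366283 -0.33777409  0.065     ]Traceback (most recent call last):
  File "<stdin>", line 7, in <module>
    return _nx.concatenate(arrs, 1, dtype=dtype, casting=casting)
           ~~~~~~~~~~~~~~~^^^^^^^^^^^^^^^^^^^^^^^^^^^^^^^^^^^^^^^
ValueError: all the input array dimensions except for the concatenation axis must match exactly, but along dimension 0, the array at index 0 has size 448 and the array at index 1 has size 447
```

Call:
step_arm(
  moves=[
    [[-0.001, -0.03, 0], 0, 1],
    [[-0.002, -0.05, 0], 0, 1],
    [[-0.002, -0.05, 0], 0, 1],
    [[-0.002, -0.05, 0], 0, 1],
    [[-0.002, -0.05, 0], 0, 1],
    [[-0.002, -0.05, 0], 0, 1],
    [[-0.002, -0.05, 0], 0, 1],
    [[-0.002, -0.05, 0], 0, 1],
    [[-0.002, -0.05, 0], 0, 1],
    [[-0.001, -0.05, 0], 0, 1],
    [[-0.001, -0.032, 0], 0, 1],
    [[0, 0, 0], 0, 1],
  ],
)

```text
clock: 5.7
ee_pos: [0.4834, 0.1774, 0.2535]
ee_rot: [-3.136, 0.167, 0.002]
force: [-0.6, -0.2, -0.4]
grip_width: 0.0172
```

Call:
step_arm(
  moves=[
    [[0, 0, 0.02], 0, 1],
    [[0, 0, 0.01], 0, 1],
    [[0, 0, 0], 0, 1],
    [[0, 0, 0], 0, 1],
  ],
)

```text
clock: 6.2
ee_pos: [0.4843, 0.1735, 0.2246]
ee_rot: [-3.137, 0.177, -0.001]
force: [-0.2, -0.1, -0.3]
grip_width: 0.0173
```

```bash
python3 - <<'E'
from h import *
o,R=st(); to((.4834,.1745,.22))
S,T=read_camera("scene"),read_camera("top")
pickle.dump((S,T),open("pics/pl.pkl","wb"))
p=o["ee_pos"]+R[:,2]*.096; print("nominal tip",p,proj(S,p),proj(T,p)); print("hole proj",proj(S,(.4834,.1745,.105)),proj(T,(.4834,.1745,.105)))
i=crop(S["image"],(360,110,460,220),4.);j=crop(T["image"],(150,215,225,290),5.33)
j=cv2.copyMakeBorder(j,0,i.shape[0]-j.shape[0],0,0,0)
cv2.imwrite("pics/pl.png",np.hstack([i,j]))
E
```

```text
t 6.20 pos [0.4843 0.1735 0.2246] x-yaw -6.5 z [ 0.001 -0.    -1.   ] F [-0.2 -0.1 -0.3] w 0.0173 q [-0.44  0.55  0.01  1.91 -0.    0.68 -2.11]
t 6.20 pos [0.4843 0.1735 0.2246] x-yaw -6.5 z [ 0.001 -0.    -1.   ] F [-0.2 -0.1 -0.3] w 0.0173 q [-0.44  0.55  0.01  1.91 -0.    0.68 -2.11]
tool shift [-0.001  -0.0009  0.0046]
nominal tip [0.48435744 0.17348144 0.12860428] [414.61123024 174.83419069] [179.38511577 256.77396177]
hole proj [413.16798557 183.48272357] [181.04450575 258.75992979]
```

View pics/pl.png

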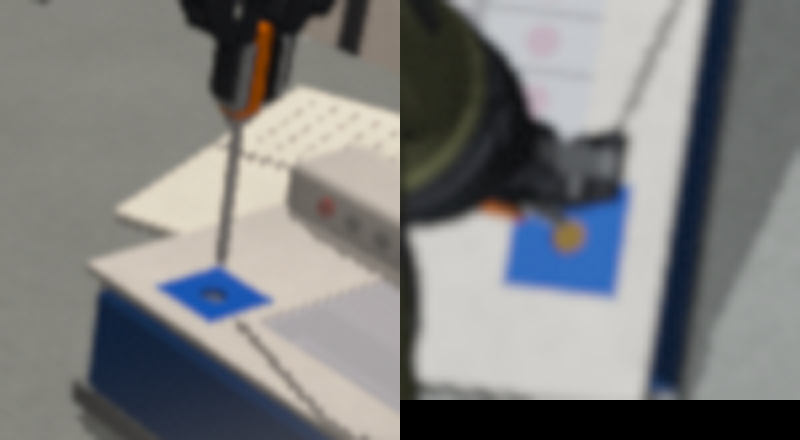

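The tip is at scene pixel (415,175) as predicted, and the hole is at scene pixel (413.2,183.5), so the alignment is within about 1 mm. Next I'll insert the key, watching the force.

Call:
step_arm(
  moves=[
    [[-0.001, -0.0005, 0.006], 0, 1],
    [[0, 0, 0.01], 0, 1],
    [[0, 0, 0.01], 0, 1],
    [[0, 0, 0.008], 0, 1],
    [[0, 0, 0.006], 0, 1],
    [[0, 0, 0.003], 0, 1],
    [[0, 0, 0], 0, 1],
  ],
)

```text
clock: 7.18
ee_pos: [0.483, 0.1745, 0.1811]
ee_rot: [3.137, -0.176, -0.0]
force: [-0.2, 0.5, -0.7]
grip_width: 0.0175
```

```bash
python3 -c "
from h import *
to((.483,.174,.170))"
```

```text
t 7.17 pos [0.483  0.1745 0.1811] x-yaw -6.4 z [-0. -0. -1.] F [-0.2  0.5 -0.7] w 0.0175 q [-0.44  0.62  0.    1.96 -0.    0.57 -2.12]
tool shift [0.0001 0.0005 0.0111]
```

The tip is in the hole with no contact force. Now I'll press.

Call:
step_arm(
  moves=[
    [[0, 0, 0.004], 0, 1],
    [[0, 0, 0.003], 0, 1],
    [[0, 0, 0.002], 0, 1],
    [[0, 0, 0.001], 0, 1],
    [[0, 0, 0.001], 0, 1],
  ],
)

```text
clock: 7.8
ee_pos: [0.4835, 0.1747, 0.1707]
ee_rot: [-3.136, 0.176, -0.002]
force: [-0.7, 0.1, 5.3]
grip_width: 0.017
```

```bash
python3 - <<'E'
from h import *
st(); S=read_camera("scene"); cv2.imwrite("pics/tr.png",crop(S["image"],(340,120,560,285),3))
E
```

```text
t 7.80 pos [0.4835 0.1747 0.1707] x-yaw -6.4 z [ 0.001  0.001 -1.   ] F [-0.7  0.1  5.3] w 0.0170 q [-0.44  0.64  0.    1.97 -0.    0.54 -2.12]
```

View pics/tr.png

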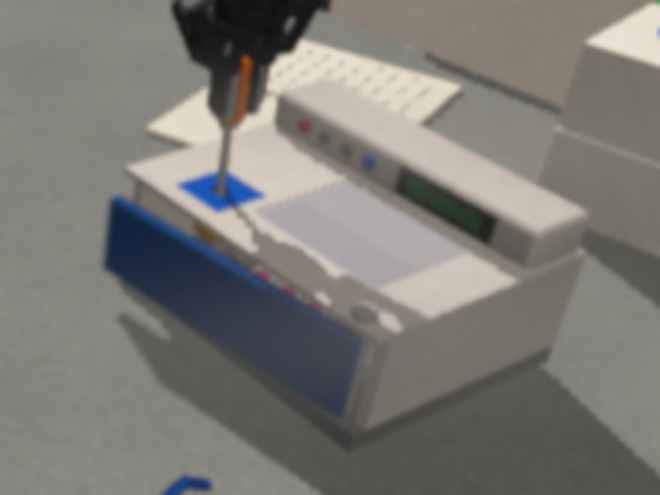

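The tray has sprung ajar. I'll withdraw the key and carry it back to the stand.

Call:
step_arm(
  moves=[
    [[0, 0, -0.01], 0, 1],
    [[0, 0, -0.02], 0, 1],
    [[0, 0, -0.03], 0, 1],
    [[0, 0, -0.023], 0, 1],
    [[0, 0, 0], 0, 1],
  ],
)

```text
clock: 8.48
ee_pos: [0.4838, 0.1747, 0.2548]
ee_rot: [-3.135, 0.176, -0.005]
force: [-0.4, -0.4, -0.7]
grip_width: 0.0174
```

```bash
python3 - <<'E'
from h import *
to((.4452,-.3371,.2535)); S,T=read_camera("scene"),read_camera("top"); pickle.dump((S,T),open("pics/aj.pkl","wb"))
i=crop(S["image"],(370,150,500,280),3.4); j=crop(T["image"],(140,160,270,300),3.15)[:442]
print(i.shape,j.shape)
k=crop(T["image"],(340,215,480,355),3.15)[:441]
cv2.imwrite("pics/aj.png",np.hstack([cv2.resize(j,(400,430)),cv2.resize(k,(400,430))]))
E
```

```text
t 8.47 pos [0.4838 0.1747 0.2548] x-yaw -6.4 z [ 0.003  0.001 -1.   ] F [-0.4 -0.4 -0.7] w 0.0174 q [-0.44  0.51  0.01  1.88 -0.01  0.75 -2.11]
tool shift [1.890e-02 5.129e-01 5.000e-04]
(442, 442, 3) (441, 410, 3)
```

View pics/aj.png

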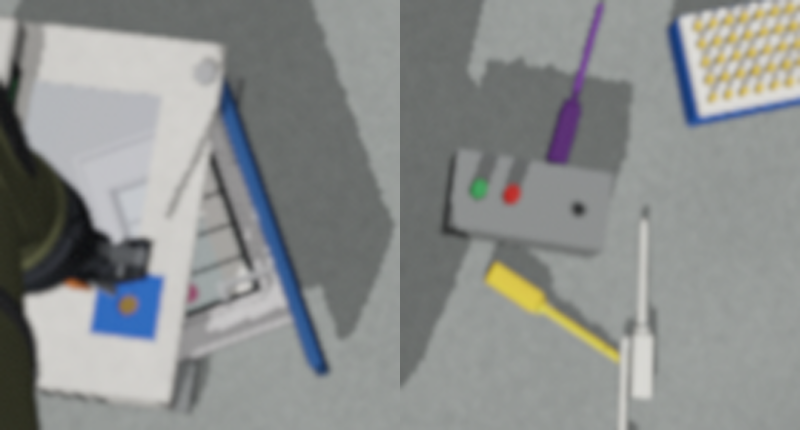

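The top view shows the tray panel running from crop (228,90) to (322,372), about 0.45 rad open. The look-alikes have toppled by themselves and lie on the bench, clear of the stand's top. I'll carry the key back.

Call:
step_arm(
  moves=[
    [[0.001, 0.03, 0], 0, 1],
    [[0.002, 0.05, 0], 0, 1],
    [[0.002, 0.05, 0], 0, 1],
    [[0.002, 0.05, 0], 0, 1],
    [[0.002, 0.05, 0], 0, 1],
    [[0.002, 0.05, 0], 0, 1],
    [[0.002, 0.05, 0], 0, 1],
    [[0.002, 0.05, 0], 0, 1],
    [[0.002, 0.05, 0], 0, 1],
    [[0.001, 0.05, 0], 0, 1],
    [[0.001, 0.033, 0], 0, 1],
    [[0, 0, 0], 0, 1],
  ],
)

```text
clock: 10.07
ee_pos: [0.4425, -0.3405, 0.2517]
ee_rot: [3.136, -0.185, -0.004]
force: [1.1, 0.5, -1.0]
grip_width: 0.017
```

Call:
step_arm(
  moves=[
    [[0, 0, 0.03], 0, 1],
    [[0, 0, 0.03], 0, 1],
    [[0, 0, 0.01], 0, 1],
    [[0, 0, 0], 0, 1],
    [[0, 0, 0], 0, 1],
  ],
)

```text
clock: 10.7
ee_pos: [0.4453, -0.3376, 0.1842]
ee_rot: [3.136, -0.175, 0.002]
force: [-0.3, -0.6, -1.3]
grip_width: 0.0175
```

```bash
python3 - <<'E'
from h import *
o=to((.4452,-.3372,.18))
for k in range(3): print(get_obs()["ee_pos"])
o,R=st();S=read_camera("scene"); p=o["ee_pos"]+R[:,2]*.0976; print("tip",p,proj(S,p))
u=proj(S,p).astype(int); print(u); cv2.imwrite("pics/ret.png",crop(S["image"],(u[0]-35,u[1]-40,u[0]+35,u[1]+30),7))
E
```

```text
t 10.70 pos [ 0.4453 -0.3376  0.1842] x-yaw -6.4 z [ 0.001 -0.001 -1.   ] F [-0.3 -0.6 -1.3] w 0.0175 q [ 0.58  0.66 -0.03  1.82  0.03  0.65 -1.14]
tool shift [-0.0001 -0.0004  0.0042]
[ 0.44528244 -0.33757954  0.18418793]
[ 0.44528244 -0.33757954  0.18418793]
[ 0.44528244 -0.33757954  0.18418793]
t 10.70 pos [ 0.4453 -0.3376  0.1842] x-yaw -6.4 z [ 0.001 -0.001 -1.   ] F [-0.3 -0.6 -1.3] w 0.0175 q [ 0.58  0.66 -0.03  1.82  0.03  0.65 -1.14]
tip [ 0.44542558 -0.33766835  0.08658808] [204.55736185 264.1416319 ]
[204 264]
```

View pics/ret.png

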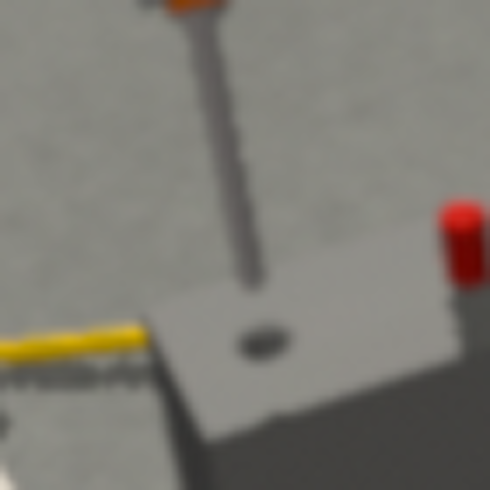

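The tip is at about (205,265), and the pin's line runs straight into the hole at (206.6,273). Lowering it.

Call:
step_arm(
  moves=[
    [[0, 0, 0.015], 0, 1],
    [[0, 0, 0.015], 0, 1],
    [[0, 0, 0.01], 0, 1],
    [[0, 0, 0], 0, 1],
  ],
)

```text
clock: 11.25
ee_pos: [0.4441, -0.337, 0.1421]
ee_rot: [-3.136, 0.176, 0.003]
force: [-0.1, 0.5, -0.2]
grip_width: 0.017
```

Call:
step_arm(
  moves=[
    [[0, 0, 0.015], 0, 1],
    [[0, 0, 0.015], 0, 1],
    [[0, 0, 0.006], 0, 1],
    [[0, 0, 0.001], 0, 1],
    [[0, 0, 0], 0, 1],
  ],
)

```text
clock: 11.88
ee_pos: [0.4451, -0.3374, 0.1064]
ee_rot: [3.137, -0.175, 0.001]
force: [1.1, 0.1, -1.9]
grip_width: 0.0175
```

It went in freely. Now I'll release it and rise.

Call:
step_arm(
  moves=[
    [[0, 0, 0], 0, 0.4],
    [[0, 0, 0], 0, 0],
    [[0, 0, 0], 0, -1],
    [[0, 0, 0], 0, -1],
    [[0, 0, -0.02], 0, -1],
    [[0, 0, -0.04], 0, -1],
    [[0, 0, -0.05], 0, -1],
    [[0, 0, -0.04], 0, -1],
    [[0, 0, 0], 0, -1],
  ],
)

```text
clock: 13.0
ee_pos: [0.4462, -0.3387, 0.2596]
ee_rot: [3.133, -0.176, 0.01]
force: [1.1, 0.2, -0.6]
grip_width: 0.0853
```

```bash
python3 - <<'E'
from h import *
o,R=st(); S,T=read_camera("scene"),read_camera("top"); pickle.dump((S,T),open("pics/rel.pkl","wb"))
a=blobs(S["image"],(3,170,120),(14,255,255),(180,220,230,280)); print("orange",a, proj(S,(.4452,-.3372,.122)))
# tray panel: blue mask in top right of housing
m=cv2.inRange(cv2.cvtColor(T["image"],cv2.COLOR_BGR2HSV),(95,120,40),(125,255,255)); m[:,:195]=0;m[:160]=0;m[310:]=0;m[:,290:]=0
n,l,s,c=cv2.connectedComponentsWithStats(m)
for k in range(1,n):
    if s[k,4]>30:
        ys,xs=np.where(l==k); r=cv2.minAreaRect(np.c_[xs,ys].astype(np.float32)); print(s[k],r); B=cv2.boxPoints(r)
        for b in B: print(b,plane(T,b,.092))
q=np.array([.662,.1255]); yaw=np.radians(84.4)
for th in(0,.4,.45,.5,.55,1.571):
    ex=np.array([np.cos(yaw+th),np.sin(yaw+th)]);ey=np.array([-ex[1],ex[0]])
    for nm,xx,yy in(("corner",0,.215),("outer end",-.012,.238)):
        P=[*(q+ex*xx+ey*yy),.092]; print(th,nm,np.round(P,4),proj(T,P).round(1),end=" ")
    print()
E
```

```text
t 13.00 pos [ 0.4462 -0.3387  0.2596] x-yaw -6.4 z [ 0.006 -0.004 -1.   ] F [ 1.1  0.2 -0.6] w 0.0853 q [ 0.58  0.56 -0.03  1.74  0.02  0.83 -1.14]
orange [(array([201.16346154, 248.23076923]), array([194, 236,  14,  25, 208]))] [201.86865371 248.92781565]
[212 188  34  93 413] ((227.59112548828125, 234.48104858398438), (97.40477752685547, 4.8702392578125), 71.14684295654297)
[209.54878 189.17844] [0.65235378 0.12050326 0.092     ]
[214.15773 187.60464] [0.65643895 0.10982828 0.092     ]
[245.63347 279.78366] [0.44038235 0.02637161 0.092     ]
[241.02452 281.35745] [0.43652837 0.0367506  0.092     ]
0 corner [0.448  0.1465 0.092 ] [193.4 275.2] 0 outer end [0.424  0.1368 0.092 ] [197.1 285.8] 
0.4 corner [0.4567 0.0615 0.092 ] [230.6 272.3] 0.4 outer end [0.4384 0.0432 0.092 ] [238.2 280.5] 
0.45 corner [0.4602 0.0513 0.092 ] [235.1 270.9] 0.45 outer end [0.4428 0.0321 0.092 ] [243.2 278.7] 
0.5 corner [0.4642 0.0413 0.092 ] [239.5 269.3] 0.5 outer end [0.4477 0.0213 0.092 ] [248.  276.7] 
0.55 corner [0.4686 0.0315 0.092 ] [243.9 267.5] 0.55 outer end [0.4532 0.0107 0.092 ] [252.7 274.4] 
1.571 corner [ 0.6411 -0.0885  0.092 ] [298.1 195.8] 1.571 outer end [ 0.6508 -0.1125  0.092 ] [308.4 192.1]
```

The key stands at its place, with orange at (201.2,248.2) against (201.6,248.0) at the start. The tray is at about 0.465 rad. Next I'll close the fingers and go to the gap behind the panel, at about (0.462,0.102).

Call:
step_arm(
  moves=[
    [[-0.003, -0.03, 0], 0, 1],
    [[-0.004, -0.05, 0], 0, 1],
    [[-0.004, -0.05, 0], 0, 1],
    [[-0.004, -0.05, 0], 0, 1],
    [[-0.004, -0.05, 0], 0, 1],
    [[-0.004, -0.05, 0], 0, 1],
    [[-0.004, -0.05, 0], 0, 1],
    [[-0.004, -0.05, 0], 0, 1],
    [[-0.002, -0.04, 0], 0, 1],
    [[0, -0.02, 0], 0, 1],
    [[0, 0, 0], 0, 1],
    [[0, 0, 0], 0, 1],
  ],
)

```text
clock: 14.6
ee_pos: [0.4603, 0.1019, 0.2555]
ee_rot: [3.135, -0.178, -0.003]
force: [-0.7, -0.5, -0.3]
grip_width: -0.0001
```

```bash
python3 - <<'E'
from h import *
o=to((.462,.1023,.062))
E
```

```text
t 14.60 pos [0.4603 0.1019 0.2555] x-yaw -6.5 z [-0.002 -0.002 -1.   ] F [-0.7 -0.5 -0.3] w -0.0001 q [-0.31  0.46 -0.01  1.99  0.    0.7  -2.01]
tool shift [ 0.002  -0.001   0.1935]
```

Call:
step_arm(
  moves=[
    [[0.002, -0.001, 0.03], 0, 1],
    [[0, 0, 0.04], 0, 1],
    [[0, 0, 0.04], 0, 1],
    [[0, 0, 0.03], 0, 1],
    [[0, 0, 0.025], 0, 1],
    [[0, 0, 0.018], 0, 1],
    [[0, 0, 0.01], 0, 1],
    [[0, 0, 0], 0, 1],
  ],
)

```text
clock: 15.6
ee_pos: [0.4628, 0.1032, 0.0629]
ee_rot: [3.136, -0.178, -0.002]
force: [0.1, 0.1, -0.4]
grip_width: -0.0
```

```bash
python3 - <<'E'
from h import *
o,R=st(); q=np.array([.662,.1255]); yaw=np.radians(84.4)
def p(t,off):
    a=yaw+t; return q+.195*np.array([-np.sin(a),np.cos(a)])+off*np.array([np.cos(a),np.sin(a)])
pts=[o["ee_pos"][:2],p(.465,.03),p(.465,.02)]+[p(t,.016) for t in np.arange(.52,1.60,.06)]
for a,b in zip(pts,pts[1:]): print((R.T@np.array([*(b-a),0]))[:2].round(4).tolist(),b.round(3))
E
```

```text
t 15.60 pos [0.4628 0.1032 0.0629] x-yaw -6.5 z [-0.001 -0.001 -1.   ] F [ 0.1  0.1 -0.4] w -0.0000 q [-0.31  0.81 -0.    2.14  0.02  0.19 -2.02]
[0.0086, 0.0189] [0.469 0.083]
[0.0046, 0.0089] [0.473 0.074]
[0.0063, 0.0133] [0.478 0.06 ]
[0.0055, 0.0104] [0.482 0.049]
[0.0061, 0.01] [0.487 0.039]
[0.0067, 0.0097] [0.492 0.028]
[0.0072, 0.0092] [0.498 0.018]
[0.0078, 0.0088] [0.505 0.009]
[0.0083, 0.0083] [ 0.512 -0.001]
[0.0088, 0.0078] [ 0.52  -0.009]
[0.0092, 0.0073] [ 0.529 -0.018]
[0.0096, 0.0067] [ 0.537 -0.025]
[0.01, 0.0061] [ 0.547 -0.033]
[0.0104, 0.0055] [ 0.556 -0.039]
[0.0107, 0.0049] [ 0.566 -0.045]
[0.011, 0.0042] [ 0.577 -0.051]
[0.0112, 0.0035] [ 0.588 -0.055]
[0.0114, 0.0029] [ 0.599 -0.06 ]
[0.0115, 0.0022] [ 0.61  -0.063]
[0.0116, 0.0015] [ 0.621 -0.066]
[0.0117, 0.0008] [ 0.633 -0.068]
```

The descent met nothing. Now I'll push gently along the arc at about 0.5 rad/s.

Call:
step_arm(
  moves=[
    [[0.0045, 0.0095, 0], 0, 1],
    [[0.0045, 0.0095, 0], 0, 1],
    [[0.0045, 0.009, 0], 0, 1],
    [[0.006, 0.013, 0], 0, 1],
    [[0.0055, 0.0105, 0], 0, 1],
    [[0.006, 0.01, 0], 0, 1],
    [[0.0065, 0.0095, 0], 0, 1],
    [[0.007, 0.009, 0], 0, 1],
  ],
)

```text
clock: 16.6
ee_pos: [0.4985, 0.0192, 0.0632]
ee_rot: [3.137, -0.176, -0.001]
force: [-0.5, 1.2, -0.2]
grip_width: -0.0002
```

Call:
step_arm(
  moves=[
    [[0.008, 0.009, 0], 0, 1],
    [[0.0085, 0.0085, 0], 0, 1],
    [[0.009, 0.008, 0], 0, 1],
    [[0.009, 0.0075, 0], 0, 1],
    [[0.0095, 0.0065, 0], 0, 1],
    [[0.01, 0.006, 0], 0, 1],
    [[0.0105, 0.0055, 0], 0, 1],
    [[0.0105, 0.005, 0], 0, 1],
  ],
)

```text
clock: 17.6
ee_pos: [0.5671, -0.0447, 0.0632]
ee_rot: [3.137, -0.176, -0.0]
force: [-1.1, 1.0, -0.5]
grip_width: -0.0
```

```bash
cat > tr.py <<'E'
from h import *
o,R=st(); T=read_camera("top"); cv2.imwrite("pics/t_%d.png"%(o["clock"]*100),T["image"])
q=np.array([.662,.1255]); yaw=np.radians(84.4)
m=cv2.inRange(cv2.cvtColor(T["image"],cv2.COLOR_BGR2HSV),(95,120,40),(125,255,255)); m[:,:205]=0;m[:160]=0;m[310:]=0;m[:,325:]=0
n,l,s,c=cv2.connectedComponentsWithStats(m)
for k in range(1,n):
    if s[k,4]>20:
        ys,xs=np.where(l==k); P=np.array([plane(T,(x,y),.092)[:2] for x,y in zip(xs,ys)])
        vx,vy,x0,y0=cv2.fitLine(P.astype(np.float32),2,0,.01,.01).ravel(); a=np.arctan2(vy,vx); 
        th=(a-yaw-np.pi/2)%np.pi; far=P[np.argmax(np.linalg.norm(P-q,axis=1))]
        print(s[k],"theta %.3f"%th,"far",far.round(4),"ang by far %.3f"%((np.arctan2(*(far-q)[::-1])-yaw-np.pi/2)%(2*np.pi)))
d=o["ee_pos"][:2]-q; print("tool ang %.3f r %.3f"%((np.arctan2(d[1],d[0])-yaw-np.pi/2)%(2*np.pi),np.linalg.norm(d)))
E
python3 tr.py
```

```text
t 17.60 pos [ 0.5671 -0.0447  0.0632] x-yaw -6.4 z [-0. -0. -1.] F [-1.1  1.  -0.5] w -0.0000 q [ 0.04  0.86 -0.07  1.86  0.12  0.42 -1.8 ]
[213 185  24  14 146] theta 1.256 far [0.6372 0.0573] ang by far 1.320
tool ang 1.160 r 0.195
```

The tray follows at about 1.25 rad with low force. I'll push on to the stop, slowing at the end.

Call:
step_arm(
  moves=[
    [[0.011, 0.004, 0], 0, 1],
    [[0.011, 0.0035, 0], 0, 1],
    [[0.011, 0.003, 0], 0, 1],
    [[0.0105, 0.002, 0], 0, 1],
    [[0.008, 0.0015, 0], 0, 1],
    [[0.006, 0.0005, 0], 0, 1],
    [[0.004, 0, 0], 0, 1],
    [[0.003, 0, 0], 0, 1],
  ],
)

```text
clock: 18.65
ee_pos: [0.6291, -0.0662, 0.0633]
ee_rot: [3.136, -0.176, -0.0]
force: [-1.2, -0.4, 0.1]
grip_width: 0.0001
```

```bash
python3 tr.py
```

```text
t 18.65 pos [ 0.6291 -0.0662  0.0633] x-yaw -6.4 z [-0.    -0.001 -1.   ] F [-1.2 -0.4  0.1] w 0.0001 q [ 0.08  0.92 -0.08  1.66  0.12  0.57 -1.76]
[214 183  18  10 139] theta 1.545 far [0.6637 0.0704] ang by far 1.700
tool ang 1.499 r 0.195
```

Call:
step_arm(
  moves=[
    [[0.002, 0, 0], 0, 1],
    [[0.002, 0, 0], 0, 1],
    [[0.002, 0, 0], 0, 1],
    [[0.002, 0, 0], 0, 1],
    [[0.002, 0, 0], 0, 1],
    [[0, 0, 0], 0, 1],
    [[0, 0, 0], 0, 1],
  ],
)

```text
clock: 19.58
ee_pos: [0.6312, -0.0664, 0.0627]
ee_rot: [3.136, -0.175, -0.025]
force: [-15.1, 2.1, 11.9]
grip_width: -0.0
```

```bash
python3 tr.py
```

```text
t 19.57 pos [ 0.6312 -0.0664  0.0627] x-yaw -6.4 z [-0.016  0.    -1.   ] F [-15.1   2.1  11.9] w -0.0000 q [ 0.08  0.93 -0.09  1.64  0.12  0.6  -1.76]
[214 183  18  10 148] theta 1.568 far [0.6588 0.0701] ang by far 1.611
tool ang 1.509 r 0.194
```

It is firmly against the stop, at 15 N and theta 1.568. I'll back off, rise, and move clear for the final checks.

Call:
step_arm(
  moves=[
    [[-0.006, 0, 0], 0, 1],
    [[-0.008, 0, 0], 0, 1],
    [[-0.016, 0, 0], 0, 1],
    [[0, 0, 0], 0, 1],
    [[0, 0, -0.03], 0, 1],
    [[0, 0, -0.05], 0, 1],
    [[0, 0, -0.06], 0, 1],
    [[0, 0, -0.06], 0, 1],
    [[-0.05, 0, 0], 0, 1],
    [[-0.05, 0, 0], 0, 1],
    [[-0.05, 0, 0], 0, 1],
    [[-0.04, 0, 0], 0, 1],
  ],
)

```text
clock: 21.12
ee_pos: [0.4197, -0.0423, 0.2638]
ee_rot: [-3.137, 0.176, -0.003]
force: [1.0, 0.2, 0.2]
grip_width: 0.0
```

```bash
python3 tr.py; python3 - <<'E'
from h import *
S,T=read_camera("scene"),read_camera("top")
S0,T0=[pickle.load(open(f"pics/{n}0.pkl","rb")) for n in("scene","top")]
print("orange",[(b[0],b[1][4]) for b in blobs(S["image"],(3,170,120),(14,255,255),(180,220,230,280))])
for nm,box in(("wash",(330,120,372,170)),("amber",(372,158,412,202)),("rack",(432,208,496,258))):
    x0,y0,x1,y1=box; t=T0["image"][y0+6:y1-6,x0+6:x1-6]; r=cv2.matchTemplate(T["image"][y0-8:y1+8,x0-8:x1+8],t,cv2.TM_CCOEFF_NORMED); _,v,_,lo=cv2.minMaxLoc(r); print(nm,"shift px",np.array(lo)-14,round(v,3))
q=np.array([.662,.1255])
cv2.imwrite("pics/fin.png",np.hstack([crop(T["image"],(195,150,345,310),2.75),crop(S["image"],(370,150,520,310),2.6)[:0] if 0 else crop(S["image"],(340,130,480,290),2.75)]))
E
```

```text
t 21.12 pos [ 0.4197 -0.0423  0.2638] x-yaw -6.4 z [ 0.002 -0.    -1.   ] F [1.  0.2 0.2] w 0.0000 q [ 0.08  0.38 -0.13  2.1   0.08  0.66 -1.78]
[214 183  93  20 827] theta 1.564 far [ 0.6266 -0.1075] ang by far 1.518
tool ang 0.703 r 0.295
orange [(array([201.05238095, 247.93333333]), np.int64(210))]
wash shift px [0 0] 0.648
amber shift px [0 0] 0.732
rack shift px [0 0] 0.946
```

View pics/fin.png

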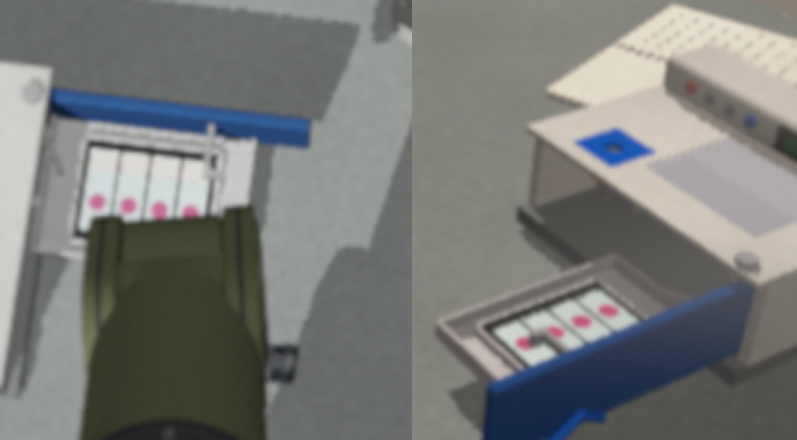

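The picture shows the panel square to the front (theta about 1.56), the carrier within its ribs, the key standing in the stand, and the bottles and rack not shifted. Handing in.

```bash
python3 -c "
from rig import job
print(job.close_job())"
```

```text
the job is handed in; nothing more can be done
None
```

I took the orange key from its stand and pushed it through the plate hole until the catch tripped. I then put the key back in its stand hole and pushed the tray round with closed fingers until it pressed on its stop at 15 N. The job was handed in at about 21 s of the 59 s allowed; no verdict is reported.

Last checks:
- **Tray:** it measures about 1.56 rad after I let go, against the 1.48 rad needed.
- **Slide carrier:** in the last picture it lies inside its ribs. I judged this by eye and did not measure its distance from the seat.
- **Key:** its grip is within about 0.6 px (roughly 1 mm) of where it stood at the start, so it is upright in the hole.
- **Bottles and tip rack:** they show no shift in the top view. The match was strong for the rack (0.95) but weaker for the amber bottle (0.73) and wash bottle (0.65), probably because the shadows changed.
- **Arm:** it is clear of everything.
- **Look-alikes:** the purple, yellow and white keys fell over early on and lie on the bench. I did not see them fall and felt no contact, so I believe they toppled by themselves.

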